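# Set the running clearance of an indexing turntable

### The arm

A 6-joint arm with a two-finger parallel gripper is mounted at the origin on a cart in front of the work surface, level with it; the furniture and walls round the work are solid. World frame = base frame: x ahead of the robot, y to its left, z up, the work surface at z = 0. Lengths are in m, angles in degrees, forces in N, time in s.
With the tool pointing down it reaches from about 0.275 to 1 m from the base axis. Payload 8.4 kg.
Tool frame: the origin (TCP) lies midway between the tips of the shut fingers; the grasp point (between the pads) lies bot.hold_point_z behind it (bot.hold_point_z is the distance from the TCP to the grasp point, in m); z points along the fingers, y is the line along which they close (so a half turn about z gives the same grasp; the last joint's range is limited). The gripper opens to 85 mm and grips with 20 to 120 N. Pads are 22 mm wide; open, the fingers measure 114 mm over their backs; the gripper's body (76 mm by 85 mm) begins 54 mm behind the grasp point. The pads swing forward as they close: fully open they stand 13 mm farther back than shut.
Start: joints at [73.717, 20.225, 93.587, -0, 66.188, -0.138], TCP at [0.174, 0.6, 0.231] pointing down, gripper open.
Joint ranges: [-150.9, 150.9], [-52.94, 120.26], [3.33, 152.33], [-74.26, 254.26], [0, 154.13], [-172.89, 172.89]. Speed limits (degrees/s): [127.2, 127.2, 159.86, 180, 180, 180].

### API

Orientations are given as a 3x3 rotation matrix whose columns are the frame's x, y, z axes.
In Python, from station import bot, capture, camera_model gives the robot as it stands.
- The arm moves only by the tool carry_out, never from a script. Its argument "deltas" is a list of rows, each an object of numbers: "x", "y", "z": the shift along the tool's x, y, z in m; "yaw": the turn about the tool's z in degrees. A call has 1 to 10 rows; each row is the pose to reach, as a shift and turn from the pose commanded when the call began, along the tool's axes at that moment; what a row does not reach only later rows make up. A row lasts 1/8 s, in which the tool goes at most 62.5 mm and 10.7 degrees, less where a joint would pass 70% of its speed; a pose out of reach is approached as far as the arm can. A call with a gripper value outside its range is refused whole. "jaw" is the finger opening in m, from 0 to 0.0854, set as the call begins (left out, the last holds). The fingers move at their own pace and stop on an object; "grip_force" is the grip in N (left out, the last holds). Time passes only in rows, so rows that repeat a pose let the fingers close. It gives the time, the measured TCP pose, the force, the opening and the grip force at its end, in the units of the state.
- bot.read_state(): the state, without advancing time (a new reading comes with each control period).
- capture(name): name is "scene" or "top" or "wrist"; returns (picture, depth): 400x640x3 uint8, red, green, blue; 400x640 float32, m along the optical axis (not along the pixel's ray), 0 where there is no reading.
- camera_model(name): a dict with "intrinsics" (3x3 intrinsics, pixels), "dist_coeffs" ([k1, k2, p1, p2, k3] as OpenCV has them; the pictures are not rectified), "extrinsics" (4x4, takes a point from camera to world coordinates). Camera axes: x right, y up, looking along -z (the intrinsics and any distortion apply to the point x, -y, -z); pixel columns grow to the right and rows downward; lengths in m; the calibration is good to about 2 mm. A picture is of the moment at which its call begins: read the wrist's pose just before it. camera_model takes no time and is no camera call; for the wrist camera it gives the pose at the moment of the call.
- bot.close_job(): hands the job in; it is judged then, once.
The state is a dict: "time": time; "joints": joint angles; "qd": joint speeds; "effort": joint torques, N m; "position": TCP position; "tool_rot": TCP orientation; "contact_force": force on the tool from outside, world axes, zero at the start; "wrist_torque": the same for the moment, N m; "width": opening from 0.0 (shut) to 1.0 (fully open); "grip_force": force on a finger pad.
Only numpy, scipy, OpenCV 4.12 (cv2) and the standard library are available. Lean on these libraries where they do the work, as an engineer would, in place of code of your own. Each camera call takes 0.05 s, during which the arm holds its last target. There are 200 camera calls.

### The job

The brass bearing cap of my bench turntable is only started on its thread. Slide the red index lock fully home so that the plate cannot turn, screw the cap down clockwise until it bottoms out, then back it off a quarter turn for running clearance and keep hold of it there: finish with the fingers still gripping the cap, so that I can nip up its grub screw. Leave the lock home and do not disturb the hex key, gem tin, ring box and pliers lying around.

Things in the scene. Friction and masses are not known exactly. Their poses are not given: they have to be found in the camera images.
- turntable: jeweller's indexing turntable, fixed to the bench: grey cast base with a round foot 128 mm across, on it a scalloped aluminium index plate 121 mm across (top at 52 mm, 16 round teeth at the rim) and a brass cap on the plate's vertical axis. Origin: on that axis at bench level; z up. A grey arm 40 mm wide and 34 mm high reaches from the foot along the origin's -y to 138 mm from the axis and carries the red index lock
- index_lock (a joint): travel of the index lock in m along the turntable's +y, level, towards the plate's axis: 0 withdrawn, 0.026 fully home against its end stop. Stays where left; takes about 3 N, a little more where its round nose enters the gap between two teeth and turns the plate a few degrees into line. Home, it keeps the plate from turning; with the lock withdrawn the plate turns along with the cap and the cap does not screw down
- lock_grip (a point): middle of the lock's red upright grip, 70 mm above the bench; the grip is 13 mm wide (turntable x), 18 mm long (turntable y), and stands from 54 to 86 mm above the bench; a steel shoe 14 mm wide and 20 mm long under it and strips 42 mm high beside it. It moves with the lock: 112 mm from the axis when withdrawn, 86 mm when home. The stop bridge in front of it is 48 mm high
- cap_turn (a joint): turn of the brass cap on its thread relative to the index plate, in rad; grows when screwed down (clockwise seen from above). 6.283 = bottomed on the steel boss, a hard stop. Thread friction about 0.08 N m; stays where left. Right-hand thread, 5 mm lead: the cap sinks 5 mm per full turn
- bearing_cap: knurled brass bearing cap, a cylinder 36 mm in diameter and 33 mm high with a black witness line on top along its own +x. Origin: on the axis at the centre of its underside; z up. Bottomed, its underside is 56 mm above the bench (4 mm above the plate) and its top 89 mm. Grip it across the diameter, from above
- cap_grip (a point): on the cap's axis, 20 mm above its underside: the height to grip; 76 mm above the bench when bottomed, up to 4 mm higher before
- index_plate (a joint): angle of the index plate about the upward axis, rad; a gap of its rim faces the lock at 0 and every 0.393; nearly free to turn until the lock is home
- hex_key: small dark steel hex key, L-shaped, 60 x 24 x 4 mm, lying loose; origin under the middle of its long leg; leave it
- gem_tin: round shallow steel tin with coloured stones, 56 mm across, 10 mm high, loose; origin under its centre; leave it
- ring_case: pale ring box, 54 x 50 x 43 mm, loose; origin under its centre; leave it
- pliers: flat-nose pliers with black handles, 38 x 134 x 9 mm, lying loose; origin under the middle; leave them

How it is judged (in metres and radians):
On the way, in this order (a step that is already met when the one before it is completed fails the run):
1. the index lock is slid fully home (value of joint index_lock above 0.0245 m), for 0.2 s.
2. with the lock home, the cap is screwed down until it bottoms (value of joint cap_turn above 6.2 rad and value of joint index_lock above 0.0235 m), for 0.1 s.
3. the cap is backed off a quarter turn and gripped (value of joint cap_turn between 4.36 and 5.06 rad and contact force between the fingers and bearing_cap above 3 N), for 0.3 s.
At the end, for the whole second after the job is handed in: The cap stands a quarter turn (90 degrees, within 20) short of bottomed and still, gripped by the fingers with more than 3 N, and the index lock is home (within 2.5 mm of its stop) (all of step 3 and velocity of joint cap_turn between -0.1 and 0.1 rad/s and value of joint index_lock above 0.0235 m); the arm keeps its last pose, push and grip.
It fails at once if the hex key, gem tin, ring box or pliers is moved more than 20 mm (distance of any of hex_key, gem_tin, ring_case, pliers from where it was at the start of the episode above 0.02 m).
It also fails if it takes over 58 s, if anything falls off the work surface, if the arm or the gripper's body presses on something with over 40 N, if the wrist force passes 120 N, or if a joint passes its speed limit or range.

## Working session

There is one attempt and no reset: what is moved stays moved. The work goes in short steps, Python scripts to look and compute and a tool call to move; the robot and the scene stay as the last step left them, time stands still between calls to the robot, and variables do not carry over. Pictures are saved under pics/ and viewed, at most 10 in all, crops included, and the job is handed in when it is done.

Besides the shell and the picture viewer there is one more tool, called as a command line: name --argument value ..., lists and objects as JSON in quotes. carry_out: Moves the arm, as the interface text tells. Its arguments: {"type":"object","properties":{"deltas":{"type":"array"},"jaw":{"type":"number"},"grip_force":{"type":"number"}},"required":["deltas"]}

```bash
ls; mkdir -p pics
python3 - <<'E'
from station import bot,capture,camera_model
import cv2,numpy as np
print(bot.read_state(),bot.hold_point_z)
for n in("scene","top"):
    p,d=capture(n);cv2.imwrite(f"pics/{n}0.png",p[...,::-1]);np.save(f"{n}0.npy",d);c=camera_model(n);print(n,c)
E
```

```text
pics
{'time': 0.0, 'joints': array([ 7.37175874e+01,  2.02629876e+01,  9.36289092e+01,  5.90935499e-04,
        6.61864664e+01, -1.37334283e-01]), 'qd': array([-0.06880176,  0.1361562 ,  0.09932584, -0.01587423,  0.02155552,
       -0.11731899]), 'effort': array([ 3.60817205e-03, -6.05235171e+01, -3.42084646e+01,  3.07670416e-04,
        9.00334097e-03,  7.82598732e-06]), 'position': array([0.1736584 , 0.59990439, 0.23055745]), 'tool_rot': array([[-9.60559513e-01,  2.78074212e-01, -3.92520938e-04],
       [ 2.78074489e-01,  9.60558620e-01, -1.31019386e-03],
       [ 1.27082442e-05, -1.36766924e-03, -9.99999065e-01]]), 'contact_force': array([-0.00508477, -0.02504022, -0.95916613]), 'wrist_torque': array([-0.01707881,  0.03494388, -0.01238871]), 'grip_force': 0.0, 'width': 1.0016700646293746} 0.0187
scene {'intrinsics': array([[494.8545112 ,   0.        , 319.2417926 ],
       [  0.        , 494.8545112 , 201.24920325],
       [  0.        ,   0.        ,   1.        ]]), 'dist_coeffs': array([-0.11931334,  0.        ,  0.        ,  0.        ,  0.        ]), 'extrinsics': array([[ 0.88386506,  0.35299214, -0.30688614,  0.28970684],
       [-0.46771708,  0.67376277, -0.5720878 , -0.46032763],
       [ 0.00482596,  0.64918431,  0.76061583,  0.79554655],
       [ 0.        ,  0.        ,  0.        ,  1.        ]])}
top {'intrinsics': array([[512.65876422,   0.        , 322.34704572],
       [  0.        , 512.65876422, 191.64998262],
       [  0.        ,   0.        ,   1.        ]]), 'dist_coeffs': array([0.00906423, 0.        , 0.        , 0.        , 0.        ]), 'extrinsics': array([[-1.58645481e-02,  9.88412790e-01, -1.50958516e-01,
         4.53906184e-01],
       [-9.99869463e-01, -1.61448959e-02, -6.31592818e-04,
         1.18852326e-01],
       [-3.06148394e-03,  1.50928790e-01,  9.88539897e-01,
         9.25007423e-01],
       [ 0.00000000e+00,  0.00000000e+00,  0.00000000e+00,
         1.00000000e+00]])}
```

View pics/scene0.png

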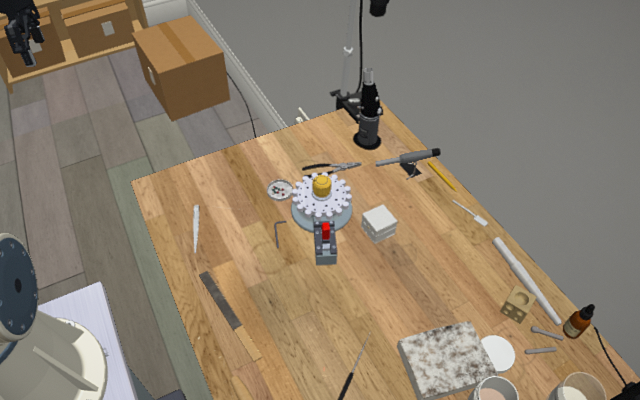

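View pics/top0.png

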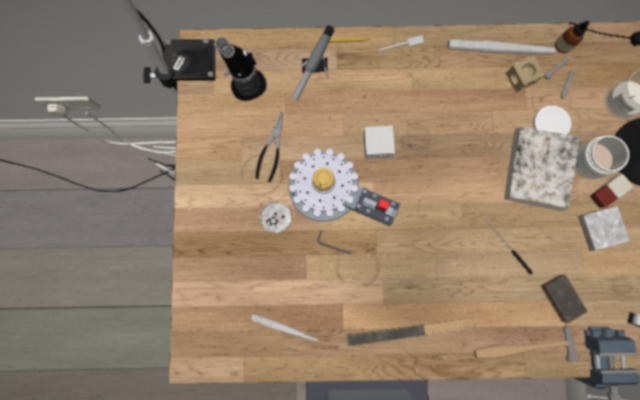

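The top view shows the turntable cap at (323,179) and the red lock at (383,204). Pliers, tin, hex key and ring box lie around them at (270,148), (276,217), (333,243) and (379,141).

```bash
cat > h.py <<'E'
import cv2,numpy as np
from station import bot,capture,camera_model
def cloud(c,d):
    v,u=np.mgrid[0:400,0:640].astype(np.float64)
    n=cv2.undistortPoints(np.stack([u.ravel(),v.ravel()],1)[:,None],c["intrinsics"],c["dist_coeffs"])[:,0]
    z=d.ravel();P=np.stack([n[:,0]*z,-n[:,1]*z,-z],1)
    return (P@c["extrinsics"][:3,:3].T+c["extrinsics"][:3,3]).reshape(400,640,3)
def masks(p):
    h=cv2.cvtColor(p,cv2.COLOR_RGB2HSV);H,S,V=cv2.split(h)
    return ((H<5)|(H>174))&(S>190)&(V>90), (H>16)&(H<30)&(S>150)&(V>70)
E
python3 - <<'E'
from h import *
for n in("scene","top"):
    p=cv2.imread(f"pics/{n}0.png")[...,::-1].copy();d=np.load(f"{n}0.npy");c=camera_model(n)
    X=cloud(c,d);r,y=masks(p)
    near=(d>0)&(abs(X[...,0]-.47)<.25)&(abs(X[...,1]-.1)<.25)
    for nm,m,z0 in(("red",r,.078),("brass",y,.083)):
        q=X[m&near&(X[...,2]>z0)];print(n,nm,len(q),q.mean(0),q.min(0),q.max(0)); 
        q=q[q[:,2]>q[:,2].max()-.006]; print("  top",len(q),(q.min(0)+q.max(0))/2,np.median(q,0))
    # plate
    q=X[near&(abs(X[...,2]-.052)<.004)];print("plate",len(q),(np.percentile(q,1,0)+np.percentile(q,99,0))/2,np.ptp(q,0))
    hi=near&(X[...,2]>.025)
    for cx in np.arange(.3,.7,.02): print(''.join('%3d'%(1000*max([0,*X[near&(abs(X[...,0]-cx)<.01)&(abs(X[...,1]-cy)<.01)][:,2]])) for cy in np.arange(.3,-.1,-.02))) if n=="top" else 0
E
```

```text
scene red 71 [0.55765691 0.01504242 0.083743  ] [0.5501055  0.00533715 0.07801759] [0.56610169 0.02596632 0.08875736]
  top 52 [0.55869067 0.01565174 0.08580834] [0.55866376 0.01533714 0.08498487]
scene brass 179 [0.60075499 0.11125485 0.08928549] [0.58441875 0.09664217 0.0832672 ] [0.61823953 0.12959128 0.09394653]
  top 133 [0.60259438 0.11423445 0.09102607] [0.60259406 0.11309475 0.09051219]
plate 1507 [0.60308149 0.08983647 0.05157862] [0.11855212 0.16974667 0.00799156]
top red 15 [0.55573708 0.02240507 0.08608671] [0.55354087 0.01672974 0.08133028] [0.55830462 0.02653329 0.0893978 ]
  top 12 [0.55639345 0.02163151 0.08691537] [0.55641753 0.02331128 0.08702448]<stdin>:7: RuntimeWarning: Mean of empty slice.
  ret = um.true_divide(
Traceback (most recent call last):
ValueError: zero-size array to reduction operation minimum which has no identity
```

carry_out --deltas '[{"x":-0.053,"y":-0.045,"yaw":10},{"x":-0.106,"y":-0.09,"yaw":20},{"x":-0.148,"y":-0.127,"yaw":30},{"x":-0.19,"y":-0.163,"yaw":40},{"x":-0.233,"y":-0.2,"yaw":50},{"x":-0.276,"y":-0.236,"yaw":60},{"x":-0.318,"y":-0.272,"yaw":70},{"x":-0.36,"y":-0.308,"yaw":80},{"x":-0.403,"y":-0.345,"yaw":90},{"x":-0.445,"y":-0.381,"yaw":98.7}]'

```text
invalid input
```

carry_out --deltas '[{"x":-0.053,"y":-0.045,"z":0,"yaw":10},{"x":-0.106,"y":-0.09,"z":0,"yaw":20},{"x":-0.148,"y":-0.127,"z":0,"yaw":30},{"x":-0.19,"y":-0.163,"z":0,"yaw":40},{"x":-0.233,"y":-0.2,"z":0,"yaw":50},{"x":-0.276,"y":-0.236,"z":0,"yaw":60},{"x":-0.318,"y":-0.272,"z":0,"yaw":70},{"x":-0.36,"y":-0.308,"z":0,"yaw":80},{"x":-0.403,"y":-0.345,"z":0,"yaw":90},{"x":-0.445,"y":-0.381,"z":0,"yaw":98.7}]' --jaw 0.085 --grip_force 30

```text
time: 1.35
position: [0.496, 0.1089, 0.2312]
tool_rot: [[0.425, 0.905, -0.0], [0.905, -0.425, 0.0], [0.0, -0.0, -1.0]]
contact_force: [0.8, 0.3, 0.4]
width: 0.995
grip_force: 0.0
```

carry_out --deltas '[{"x":-0.02,"y":0.03,"z":0,"yaw":0},{"x":-0.04,"y":0.065,"z":0,"yaw":0},{"x":-0.058,"y":0.0945,"z":0,"yaw":0},{"x":-0.058,"y":0.0945,"z":0,"yaw":0},{"x":-0.058,"y":0.0945,"z":0,"yaw":0}]'

```text
time: 1.98
position: [0.556, 0.0186, 0.2309]
tool_rot: [[0.421, 0.907, -0.001], [0.907, -0.421, 0.0], [-0.0, -0.001, -1.0]]
contact_force: [-0.8, 0.3, 0.9]
width: 0.996
grip_force: 0.0
```

```bash
cat > look.py <<'E'
import sys
from h import *
s=bot.read_state();R=s["tool_rot"];T=s["position"];c=camera_model("wrist");p,d=capture("wrist")
cv2.imwrite(f"pics/{sys.argv[1]}.png",p[...,::-1])
print("tcp",T,"ang y",np.degrees(np.arctan2(R[1,1],R[0,1])),"j6",s["joints"][5],"Tz",s["wrist_torque"][2])
X=cloud(c,d);r,y=masks(p);out={}
for nm,m,lo,hi in(("red",r,.075,.095),("brass",y,.08,.10)):
    m=m&(X[...,2]>lo)&(X[...,2]<hi)&(d>0)
    if m.sum()<20: print(nm,"none");continue
    q=X[m];zt=np.percentile(q[:,2],90);q=q[q[:,2]>zt-.004]
    (cx,cy),(w,h),a=cv2.minAreaRect((q[:,:2]*1000).astype(np.float32))
    print(nm,len(q),"ztop",np.median(q[:,2]),"rect",cx/1e3,cy/1e3,w,h,a);out[nm]=np.array([cx,cy])/1e3
    v,u=np.nonzero(m);print("  px",u.mean(),v.mean())
    print("  tool xy",R[:2,:2].T@(out[nm]-T[:2]))
if len(out)==2: v=out["brass"]-out["red"];print("dist",np.hypot(*v),"ang",np.degrees(np.arctan2(v[1],v[0])))
E
python3 look.py w1
```

```text
tcp [0.55604357 0.01856139 0.23088259] ang y -24.87226702952382 j6 26.60976855606164 Tz 0.013640708887234733
red none
brass none
```

View pics/w1.png

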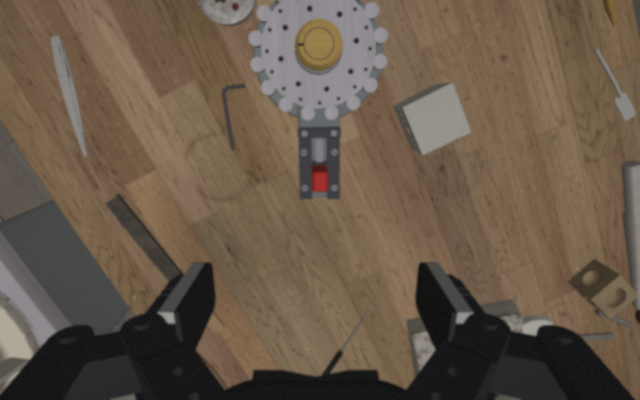

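The wrist view shows the cap at (319,45) with its witness line pointing left, and the red grip at (320,180) in line below it. The open fingers are at the bottom. The masks need a check.

Run:
```python
from h import *
c=camera_model("wrist");p,d=capture("wrist");X=cloud(c,d);h=cv2.cvtColor(p,cv2.COLOR_RGB2HSV)
print(c)
for u,v in((320,180),(320,175),(319,45),(310,35),(320,60),(350,90),(240,200)): print(u,v,h[v,u],d[v,u],X[v,u])
```

```text
{'intrinsics': array([[350.70115827,   0.        , 314.98795158],
       [  0.        , 350.70115827, 199.89461348],
       [  0.        ,   0.        ,   1.        ]]), 'dist_coeffs': array([-0.04812752,  0.        ,  0.        ,  0.        ,  0.        ]), 'extrinsics': array([[ 0.90744962,  0.40041198,  0.12730058,  0.58742931],
       [-0.42015699,  0.86609862,  0.27081595,  0.08880216],
       [-0.00181691, -0.29923806,  0.95417676,  0.37402805],
       [ 0.        ,  0.        ,  0.        ,  1.        ]])}
320 180 [  1 185 160] 0.29741332 [0.5601829  0.02108669 0.08518597]
320 175 [  1 181 159] 0.29495248 [0.56209349 0.02529111 0.08631678]
319 45 [ 20 129 152] 0.25883716 [0.60341035 0.11741941 0.09250624]
310 35 [ 20 128 149] 0.25782004 [0.60031791 0.12668474 0.09135509]
320 60 [ 19 114 128] 0.26203296 [0.59967885 0.10749319 0.09247208]
350 90 [144   9 148] 0.30792412 [0.61511434 0.0764388  0.05113164]
240 200 [ 16  92 111] 0.3911737 [0.46151655 0.01798463 0.00096677]
```

```bash
sed -i 's/S>190/S>140/; s/S>150/S>95/' h.py; python3 look.py w2
```

```text
tcp [0.55602752 0.01905195 0.23112984] ang y -24.80512343980652 j6 26.599936776413497 Tz -0.015767063614515343
red 285 ztop 0.0861209982114099 rect 0.5589691162109375 0.020449569702148437 16.929685592651367 11.978180885314941 65.70157623291016
  px 319.6179401993355 181.28239202657807
  tool xy [0.00250277 0.00208386]
brass 1611 ztop 0.09173488070732477 rect 0.603821044921875 0.11837440490722656 33.89612579345703 33.26728057861328 65.22869110107422
  px 318.7420789327404 44.949972206781545
  tool xy [0.11020993 0.00171502]
dist 0.10770779386392024 ang 65.39108167509049
```

carry_out --deltas '[{"x":0.001,"y":0.002,"z":0.05,"yaw":0},{"x":0.001,"y":0.002,"z":0.1,"yaw":0},{"x":0.001,"y":0.002,"z":0.14,"yaw":0},{"x":0.001,"y":0.002,"z":0.165,"yaw":0},{"x":0.001,"y":0.002,"z":0.176,"yaw":0},{"x":0.001,"y":0.002,"z":0.176,"yaw":0}]'

```text
time: 2.88
position: [0.5587, 0.0188, 0.0552]
tool_rot: [[0.42, 0.908, -0.001], [0.908, -0.42, -0.0], [-0.0, -0.001, -1.0]]
contact_force: [-0.4, 0.1, 0.1]
width: 0.99
grip_force: 0.0
```

carry_out --deltas '[{"x":0,"y":0,"z":0,"yaw":0},{"x":0,"y":0,"z":0,"yaw":0},{"x":0,"y":0,"z":0,"yaw":0},{"x":0,"y":0,"z":0,"yaw":0},{"x":0,"y":0,"z":0,"yaw":0},{"x":0,"y":0,"z":0,"yaw":0},{"x":0,"y":0,"z":0,"yaw":0},{"x":0,"y":0,"z":0,"yaw":0}]' --jaw 0.0 --grip_force 30

```text
time: 3.88
position: [0.5598, 0.0181, 0.0557]
tool_rot: [[0.42, 0.908, 0.002], [0.908, -0.42, -0.0], [0.0, 0.002, -1.0]]
contact_force: [3.7, -3.8, 5.2]
width: 0.146
grip_force: 34.7
```

carry_out --deltas '[{"x":0.003,"y":0.001,"z":0,"yaw":0},{"x":0.006,"y":0.001,"z":0,"yaw":0},{"x":0.01,"y":0.001,"z":0,"yaw":0},{"x":0.013,"y":0.001,"z":0,"yaw":0},{"x":0.016,"y":0.001,"z":0,"yaw":0},{"x":0.019,"y":0.001,"z":0,"yaw":0},{"x":0.022,"y":0.001,"z":0,"yaw":0},{"x":0.024,"y":0.001,"z":0,"yaw":0},{"x":0.026,"y":0.001,"z":0,"yaw":0},{"x":0.027,"y":0.001,"z":0,"yaw":0}]'

```text
time: 5.12
position: [0.5689, 0.0387, 0.0557]
tool_rot: [[0.418, 0.908, -0.005], [0.908, -0.418, -0.005], [-0.007, -0.002, -1.0]]
contact_force: [-9.1, -29.9, 20.4]
width: 0.148
grip_force: 36.6
```

carry_out --deltas '[{"x":0.001,"y":0,"z":0,"yaw":0},{"x":0.002,"y":0,"z":0,"yaw":0},{"x":0.002,"y":0,"z":0,"yaw":0}]'

```text
time: 5.5
position: [0.5691, 0.039, 0.0556]
tool_rot: [[0.418, 0.908, -0.006], [0.908, -0.418, -0.007], [-0.009, -0.002, -1.0]]
contact_force: [-9.6, -34.7, 20.2]
width: 0.146
grip_force: 36.8
```

```bash
python3 look.py w3;python3 -c "
from h import *
s=bot.read_state();print(s['contact_force'],s['position'])"
```

```text
tcp [0.56905053 0.03904624 0.05564079] ang y -24.72921720876032 j6 29.126501129577193 Tz 0.13978824028277717
red 1279 ztop 0.08621006740721462 rect 0.568825439453125 0.04081769561767578 17.71144676208496 12.158005714416504 65.28345489501953
  px 315.55546875 301.12734375
  tool xy [ 0.0015148 -0.0009455]
brass 10281 ztop 0.09180354497681184 rect 0.6031445922851563 0.11727030944824218 32.202247619628906 34.717918395996094 64.94015502929688
  px 313.07129234401964 55.883752611025336
  tool xy [ 0.08530972 -0.00175603]
dist 0.0838021862043827 ang 65.82495360248005
[ -8.75651778 -34.85517018  20.56071334] [0.56906433 0.03905716 0.05563268]
```

View pics/w3.png

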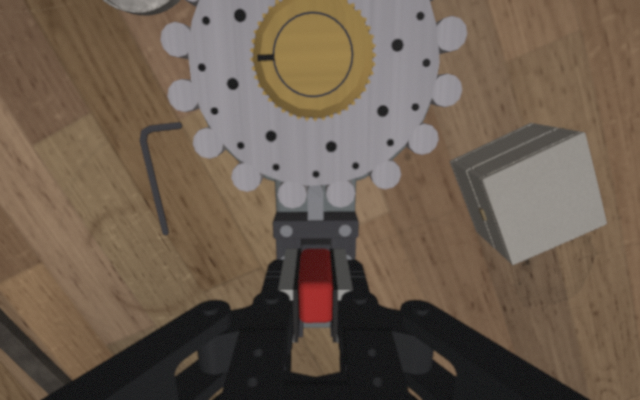

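carry_out --deltas '[{"x":-0.004,"y":0,"z":0,"yaw":0},{"x":-0.004,"y":0,"z":0,"yaw":0},{"x":-0.004,"y":0,"z":-0.005,"yaw":0},{"x":-0.004,"y":0,"z":-0.008,"yaw":0},{"x":-0.004,"y":0,"z":-0.008,"yaw":0}]' --jaw 0.025

```text
time: 6.18
position: [0.5706, 0.041, 0.0636]
tool_rot: [[0.42, 0.908, 0.001], [0.908, -0.42, 0.0], [0.0, 0.001, -1.0]]
contact_force: [-0.6, 0.1, -0.5]
width: 0.295
grip_force: 0.0
```

carry_out --deltas '[{"x":0,"y":-0.001,"z":0,"yaw":0},{"x":0,"y":-0.001,"z":0,"yaw":0},{"x":0,"y":-0.001,"z":0,"yaw":0},{"x":0,"y":-0.001,"z":0,"yaw":0},{"x":0,"y":-0.001,"z":0,"yaw":0}]' --jaw 0.0

```text
time: 6.8
position: [0.5701, 0.041, 0.0635]
tool_rot: [[0.42, 0.907, 0.001], [0.907, -0.42, -0.0], [0.001, 0.001, -1.0]]
contact_force: [5.5, -1.1, 1.1]
width: 0.14
grip_force: 33.4
```

carry_out --deltas '[{"x":0.001,"y":-0.001,"z":0,"yaw":0},{"x":0.002,"y":-0.001,"z":0,"yaw":0},{"x":0.003,"y":-0.001,"z":0,"yaw":0},{"x":0.004,"y":-0.001,"z":0,"yaw":0},{"x":0.004,"y":-0.001,"z":0,"yaw":0}]'

```text
time: 7.42
position: [0.57, 0.0414, 0.0635]
tool_rot: [[0.419, 0.908, -0.001], [0.908, -0.419, -0.005], [-0.005, 0.002, -1.0]]
contact_force: [2.7, -25.4, 6.7]
width: 0.145
grip_force: 34.0
```

carry_out --deltas '[{"x":-0.003,"y":0,"z":0,"yaw":0},{"x":-0.003,"y":0,"z":0,"yaw":0},{"x":-0.003,"y":0,"z":0,"yaw":0},{"x":-0.003,"y":0,"z":-0.04,"yaw":-10},{"x":0.01,"y":0,"z":-0.09,"yaw":-20},{"x":0.04,"y":0,"z":-0.12,"yaw":-30},{"x":0.07,"y":0,"z":-0.12,"yaw":-40},{"x":0.08,"y":0,"z":-0.12,"yaw":-50},{"x":0.08,"y":0,"z":-0.12,"yaw":-60},{"x":0.08,"y":0,"z":-0.12,"yaw":-70}]' --jaw 0.085

```text
time: 8.68
position: [0.6034, 0.1184, 0.183]
tool_rot: [[-0.714, 0.7, -0.001], [0.7, 0.714, 0.0], [0.001, -0.001, -1.0]]
contact_force: [-0.2, -0.4, 0.5]
width: 0.992
grip_force: 0.0
```

carry_out --deltas '[{"x":0,"y":0,"z":0,"yaw":-10},{"x":0,"y":0,"z":0,"yaw":-20},{"x":0,"y":0,"z":0,"yaw":-30},{"x":0,"y":0,"z":0,"yaw":-40},{"x":0,"y":0,"z":0,"yaw":-50},{"x":0,"y":0,"z":0,"yaw":-60},{"x":0,"y":0,"z":0,"yaw":-70},{"x":0,"y":0,"z":0,"yaw":-80},{"x":0,"y":0,"z":0,"yaw":-90},{"x":0,"y":0,"z":0,"yaw":-100}]'

```text
time: 9.93
position: [0.6033, 0.1181, 0.183]
tool_rot: [[-0.566, -0.824, -0.001], [-0.824, 0.566, 0.0], [0.0, 0.001, -1.0]]
contact_force: [-0.2, -0.7, -0.5]
width: 0.999
grip_force: 0.0
```

carry_out --deltas '[{"x":0,"y":0,"z":0,"yaw":-10},{"x":0,"y":0,"z":0,"yaw":-18},{"x":0,"y":0,"z":0,"yaw":-18}]'

```text
time: 10.3
position: [0.6034, 0.1181, 0.183]
tool_rot: [[-0.29, -0.957, -0.001], [-0.957, 0.29, 0.0], [0.0, 0.001, -1.0]]
contact_force: [-0.0, 0.8, -0.3]
width: 0.995
grip_force: 0.0
```

```bash
python3 look.py w4
python3 - <<'E'
from h import *
s=bot.read_state();R=s["tool_rot"];T=s["position"];print(R.round(3),R[:2,:2].T@(np.array([.604,.118])-T[:2]))
p,d=capture("top");cv2.imwrite("pics/t4.png",p[...,::-1])
E
```

```text
tcp [0.60343537 0.11806302 0.18304088] ang y 163.12255407175232 j6 -152.20487457243374 Tz 0.04361158968051864
red 525 ztop 0.08618283285588726 rect 0.568809326171875 0.04012488555908203 16.87653923034668 12.930283546447754 66.28154754638672
  px 329.375 76.61940298507463
  tool xy [0.084634  0.0105072]
brass 1691 ztop 0.09164477247369263 rect 0.6040000610351562 0.11775588989257812 33.659385681152344 33.41213607788086 74.11588287353516
  px 313.0850738665308 199.41059602649005
  tool xy [ 0.00012996 -0.00062953]
dist 0.08523473854036892 ang 65.61484547739036
[[-0.292 -0.956 -0.001]
 [-0.956  0.292  0.   ]
 [ 0.     0.001 -1.   ]] [-0.00014038 -0.00043709]
```

View pics/w4.png

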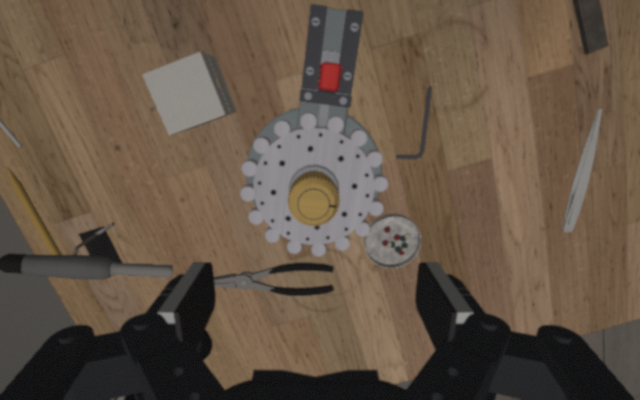

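The lock sits home against the bridge (85 mm from the axis), and the TCP is centred over the cap at (313,199). Next I descend and grip.

carry_out --deltas '[{"x":0,"y":-0.0005,"z":0.05,"yaw":0},{"x":0,"y":-0.0005,"z":0.09,"yaw":0},{"x":0,"y":-0.0005,"z":0.115,"yaw":0},{"x":0,"y":-0.0005,"z":0.122,"yaw":0},{"x":0,"y":-0.0005,"z":0.122,"yaw":0}]'

```text
time: 11.02
position: [0.6044, 0.1176, 0.0615]
tool_rot: [[-0.291, -0.957, -0.0], [-0.957, 0.291, 0.0], [0.0, 0.0, -1.0]]
contact_force: [0.2, 0.6, 0.4]
width: 0.991
grip_force: 0.0
```

carry_out --deltas '[{"x":0,"y":0,"z":0,"yaw":0},{"x":0,"y":0,"z":0,"yaw":0},{"x":0,"y":0,"z":0,"yaw":0},{"x":0,"y":0,"z":0,"yaw":0},{"x":0,"y":0,"z":0,"yaw":0},{"x":0,"y":0,"z":0,"yaw":0}]' --jaw 0.02 --grip_force 40

```text
time: 11.78
position: [0.6047, 0.1177, 0.0621]
tool_rot: [[-0.29, -0.957, 0.001], [-0.957, 0.29, 0.0], [-0.0, -0.001, -1.0]]
contact_force: [-1.6, 0.6, 6.0]
width: 0.41
grip_force: 40.4
```

carry_out --deltas '[{"x":0,"y":0,"z":0.0001,"yaw":8},{"x":0,"y":0,"z":0.0003,"yaw":18},{"x":0,"y":0,"z":0.0004,"yaw":28},{"x":0,"y":0,"z":0.0005,"yaw":38},{"x":0,"y":0,"z":0.0007,"yaw":48},{"x":0,"y":0,"z":0.0008,"yaw":58},{"x":0,"y":0,"z":0.0009,"yaw":68},{"x":0,"y":0,"z":0.0011,"yaw":78},{"x":0,"y":0,"z":0.0012,"yaw":88},{"x":0,"y":0,"z":0.0014,"yaw":98}]'

```text
time: 13.02
position: [0.6047, 0.1177, 0.0607]
tool_rot: [[-0.905, 0.425, 0.001], [0.425, 0.905, 0.0], [-0.001, 0.001, -1.0]]
contact_force: [-1.2, 0.6, 6.1]
width: 0.411
grip_force: 40.7
```

```bash
python3 look.py w5;python3 -c "
from h import *
s=bot.read_state();print(s['contact_force'],s['wrist_torque'],s['grip_force'])"
```

```text
tcp [0.60466185 0.11769767 0.06066119] ang y 64.82725710014824 j6 -53.957383903997446 Tz 0.10000297666618171
red 1153 ztop 0.0861880399619456 rect 0.5682267456054687 0.04065692138671875 17.766464233398438 13.255703926086426 64.98312377929688
  px 99.77621800165153 295.6234516928159
  tool xy [ 0.00020562 -0.08522177]
brass 5076 ztop 0.09014113778187552 rect 0.6025460815429687 0.11935235595703125 34.41143035888672 33.188743591308594 38.4611930847168
  px 314.76292964985544 291.27063925473817
  tool xy [0.00261865 0.0005976 ]
dist 0.0858532948779563 ang 66.43782694008618
[-1.13828735  0.24904477  6.3543289 ] [ 0.03597402  0.33641593 -0.0186988 ] 40.73709011077881
```

View pics/w5.png

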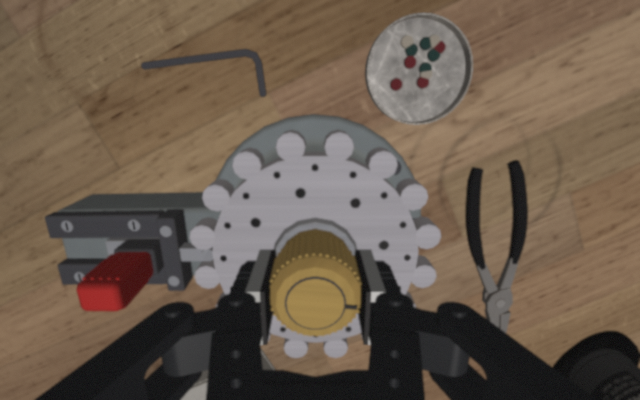

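The cap follows the fingers: the line stays at (350,306) and the top has dropped 1.5 mm. About 80° should be left.

carry_out --deltas '[{"x":0,"y":0,"z":0.0001,"yaw":8},{"x":0,"y":0,"z":0.0003,"yaw":18},{"x":0,"y":0,"z":0.0004,"yaw":28},{"x":0,"y":0,"z":0.0005,"yaw":38},{"x":0,"y":0,"z":0.0007,"yaw":48},{"x":0,"y":0,"z":0.0008,"yaw":58}]'

```text
time: 13.82
position: [0.6046, 0.1177, 0.0599]
tool_rot: [[-0.119, 0.993, 0.001], [0.993, 0.119, 0.0], [0.0, 0.001, -1.0]]
contact_force: [-2.2, -0.2, 6.7]
width: 0.405
grip_force: 40.7
```

```bash
cat > tq.py <<'E'
from h import *
s=bot.read_state();R=s["tool_rot"];print(s['contact_force'],s['wrist_torque'],s['grip_force'],s['joints'][5],np.degrees(np.arctan2(R[1,1],R[0,1])),s['time'])
E
python3 tq.py
```

```text
[-2.23418142 -0.15848373  6.72427673] [0.08783018 0.27157444 0.10286728] 40.69729685783386 4.039590580429566 6.832753102416836 13.825
```

carry_out --deltas '[{"x":0,"y":0,"z":0.0001,"yaw":5},{"x":0,"y":0,"z":0.0002,"yaw":10},{"x":0,"y":0,"z":0.0002,"yaw":15}]'

```text
time: 14.2
position: [0.6047, 0.1177, 0.0597]
tool_rot: [[0.139, 0.99, 0.001], [0.99, -0.139, 0.0], [0.0, 0.001, -1.0]]
contact_force: [-1.5, 0.1, 5.2]
width: 0.409
grip_force: 40.7
```

```bash
python3 tq.py
```

```text
[-1.46893602  0.11008858  5.21852346] [0.06626298 0.29173281 0.05777598] 40.69517254829407 18.879169830447694 -8.010870398663139 14.2
```

carry_out --deltas '[{"x":0,"y":0,"z":0.0001,"yaw":5},{"x":0,"y":0,"z":0.0002,"yaw":10},{"x":0,"y":0,"z":0.0002,"yaw":15}]'

```text
time: 14.58
position: [0.6048, 0.1177, 0.0595]
tool_rot: [[0.39, 0.921, 0.001], [0.921, -0.39, -0.0], [0.0, 0.001, -1.0]]
contact_force: [-1.7, 1.1, 6.1]
width: 0.408
grip_force: 40.7
```

```bash
python3 tq.py; python3 look.py w6
```

```text
[-1.71128127  1.13257931  6.07700693] [0.11977267 0.2809229  1.29078822] 40.68745136260986 33.82784309500123 -22.928321153289815 14.575
tcp [0.60478734 0.11765988 0.05952455] ang y -22.928321153289815 j6 33.82784309500123 Tz 1.2907882174329095
red none
brass 5081 ztop 0.08909520904129417 rect 0.6044464111328125 0.11967085266113281 33.0042724609375 34.62255096435547 67.6571044921875
  px 314.55065359477123 292.0501633986928
  tool xy [ 0.00171927 -0.00109743]
```

carry_out --deltas '[{"x":0,"y":0,"z":0,"yaw":3},{"x":0,"y":0,"z":0,"yaw":3}]'

```text
time: 14.88
position: [0.6048, 0.1177, 0.0595]
tool_rot: [[0.436, 0.9, 0.001], [0.9, -0.436, 0.0], [0.001, 0.001, -1.0]]
contact_force: [-0.8, 1.0, 5.6]
width: 0.406
grip_force: 40.7
```

```bash
python3 tq.py; python3 look.py w7
```

```text
[-0.78290306  1.02659996  5.58947724] [0.09733926 0.13255472 0.51894216] 40.74536204338074 36.71795583568322 -25.82574042731655 14.875
tcp [0.60481887 0.11774553 0.0594756 ] ang y -25.82574042731655 j6 36.71795583568322 Tz 0.5189421645484055
red none
brass 5087 ztop 0.08908683298442385 rect 0.6044962768554687 0.11956021118164062 33.05099868774414 34.58086013793945 63.20644760131836
  px 314.49190250286273 292.3446752821855
  tool xy [ 0.00149291 -0.00108091]
```

View pics/w7.png

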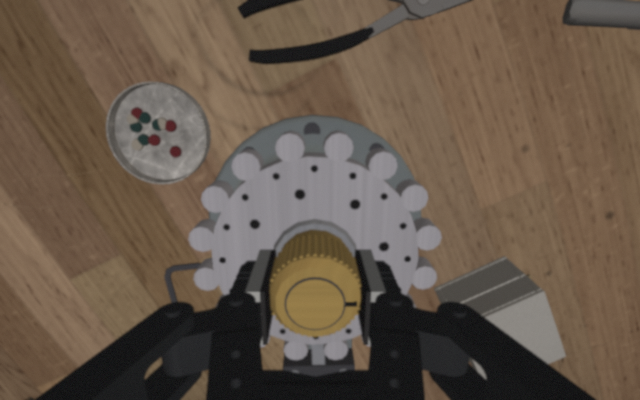

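The line has slipped only slightly, to (350,304). Torque peaked at 1.3 N m and the cap top is at 89 mm, so the cap is bottomed. Now I back off 90°.

carry_out --deltas '[{"x":0,"y":0,"z":0,"yaw":-5},{"x":0,"y":0,"z":-0.0002,"yaw":-15},{"x":0,"y":0,"z":-0.0004,"yaw":-25},{"x":0,"y":0,"z":-0.0005,"yaw":-35},{"x":0,"y":0,"z":-0.0006,"yaw":-45},{"x":0,"y":0,"z":-0.0008,"yaw":-55},{"x":0,"y":0,"z":-0.0009,"yaw":-65},{"x":0,"y":0,"z":-0.001,"yaw":-75},{"x":0,"y":0,"z":-0.0012,"yaw":-85},{"x":0,"y":0,"z":-0.0013,"yaw":-91}]'

```text
time: 16.18
position: [0.6046, 0.1178, 0.0607]
tool_rot: [[-0.909, 0.416, 0.001], [0.416, 0.909, 0.0], [-0.001, 0.001, -1.0]]
contact_force: [-1.9, 0.3, 5.9]
width: 0.409
grip_force: 40.7
```

carry_out --deltas '[{"x":0,"y":0,"z":0,"yaw":0},{"x":0,"y":0,"z":0,"yaw":0},{"x":0,"y":0,"z":0,"yaw":0},{"x":0,"y":0,"z":0,"yaw":0}]'

```text
time: 16.68
position: [0.6046, 0.1178, 0.0607]
tool_rot: [[-0.907, 0.42, 0.001], [0.42, 0.907, 0.0], [-0.001, 0.001, -1.0]]
contact_force: [-2.1, 0.5, 5.8]
width: 0.407
grip_force: 40.7
```

```bash
python3 tq.py; python3 look.py w8
```

```text
[-2.05058888  0.52977427  5.84954653] [0.13070168 0.2716333  0.02760225] 40.7347047328949 -54.28341351677948 65.147764462935 16.675
tcp [0.60461341 0.11776986 0.06069301] ang y 65.147764462935 j6 -54.28341351677948 Tz 0.027602246420192975
red 1156 ztop 0.08618643864013648 rect 0.5678501586914062 0.04074252700805664 17.668474197387695 13.740551948547363 64.24128723144531
  px 99.44517724649629 294.5943940643034
  tool xy [ 0.00098574 -0.08534501]
brass 5090 ztop 0.09023377268171191 rect 0.602987060546875 0.11904143524169922 33.65486145019531 34.017860412597656 19.080652236938477
  px 314.6869203709626 291.473137192197
  tool xy [0.00201016 0.0004703 ]
dist 0.08582144780054243 ang 65.83167905760887
```

View pics/w8.png

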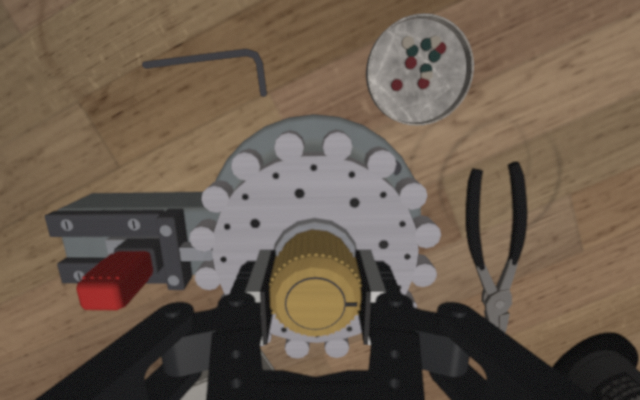

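The cap turned back with the fingers (line at (350,304), top up 1.15 mm), and the lock is still home 86 mm from the axis. Nothing else has moved, so I'm handing in.

```bash
python3 -c "
from station import bot
print(bot.close_job())"
```

```text
the job is handed in; nothing more can be done
None
```

I slid the lock home, screwed the cap down until it bottomed, and backed it off about 90°. I handed in with the fingers holding the cap at about 40 N and the lock still home; the hand-in returned no verdict.

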